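Lock the chair-leg dowelling jig with its locating pin

TASK

Take the red-handled locating pin out of its wooden stand and use it to lock the green dowelling jig: put it through the slot in the jig's steel cover plate, feel along the hidden bar behind it with the pin tip until it drops into the bar's hole, then push it fully home so that its brass collar rests on the plate, and let go. Work gently: never press the pin against the jig with more than 50 N. Leave the jar, the bottle, the tin and the chisel standing or lying where they are.

Things in the scene. Friction and masses are not known exactly. Their poses are not given: they have to be found in the camera images.
- pin: Locating pin, loose, about 0.12 kg, parked upright in the stand. Origin: centre of its flat lower tip; z up the pin. From the tip up: round steel shaft 10 mm diameter, 55 mm long (its lowest 2 mm taper to 7 mm diameter); brass collar 26 mm diameter, 5 mm thick; red flat-sided handle 36 mm wide (pin x), 16 mm thick (pin y), 40 mm tall, its top 100 mm above the tip.
- pin_grip (a point): Centre of the pin's red handle, 80 mm above the tip; axes as the pin's. Grip it across the 16 mm thickness (y).
- stand: Fixed pale wood block 70 x 70 x 62 mm with a vertical 13 mm hole at its middle, in which the pin is parked with its collar on the block's top. Origin at the centre of its underside, on the bench.
- jig: Fixed green dowelling jig. Origin: centre of the underside of its housing, on the bench; x along housing and slot, y towards the chair leg strapped beside it, z up. Housing 150 mm (x) by 80 mm (y), its top 75 mm above the bench: an 8 mm steel cover plate with one slot over the origin.
- slot (a point): Middle of the slot at the cover plate's top face, 75 mm above the bench. The slot is 60 mm long (jig x) and 14 mm wide (jig y).
- slot_bar (a point): Point under the slot's middle on the upper face of the flat steel index bar, 30 mm below the plate's top; the bar backs the whole slot and is rigid. Its one vertical round hole, 13 mm diameter, 33 mm deep, lies on the slot's centre line anywhere within 18 mm either way of this point: not measured, changes each time. Bring tip and collar to contact at 10 mm/s or slower. Pin fully home: tip 25 mm inside the hole, not at its bottom.
- leg (a point): Top middle of the oak chair leg fixed to the jig beside the housing: 240 mm long (jig x), 42 mm wide, centred 62 mm from the slot; its straps and screws reach 67 mm above the bench.
- jar_mid (a point): Bystander: amber glass jar, 70 mm diameter, 100 mm tall; its centre.
- tin_mid (a point): Bystander: flat bare metal tin, 64 mm diameter, 35 mm tall; its centre.
- glue_mid (a point): Bystander: yellow bottle with red cap, 60 mm diameter, 130 mm tall; its centre.
- chisel_grip (a point): Bystander: slim tool with a pale wooden handle and steel blade, 200 mm long, lying along x on the bench between jig and stand; middle of its handle.
Mind the look-alikes: they are no part of the job. Of the things that look like the pin, the smaller one is meant.

How it is judged:
By the outcome, as a careful person would: the job done as asked, in the order asked, and still so for the second after the job is handed in, with the robot touching nothing.
It also fails if it takes over 54 s, if anything falls off the work surface, if the arm or the gripper's body presses on something with over 40 N, if the wrist force passes 120 N, or if a joint passes its speed limit or range.

ROBOT

A 6-joint arm with a two-finger parallel gripper is mounted at the origin on the work surface. World frame = base frame: x ahead of the robot, y to its left, z up, the work surface at z = 0. Lengths are in m, angles in rad, forces in N, time in s.
With the tool pointing down it reaches from about 0.325 to 0.85 m from the base axis. Payload 15.5 kg.
Tool frame: the origin (TCP) lies on the centre line of the jaws, within the pads' length; the fingertips stand 8 mm ahead of it and the grasp point (between the pads) lies 11 mm behind it; z points along the fingers, y is the line along which they close (so a half turn about z gives the same grasp; the last joint's range is limited). The gripper opens to 91 mm and grips with 3 to 60 N. Pads are 32 mm wide; open, the fingers measure 118 mm over their backs; the gripper's body (76 mm by 178 mm) begins 60 mm behind the grasp point.
Start: joints at [1.067, 0.494, 1.345, -0, 1.302, -0.096], TCP at [0.248, 0.574, 0.222] pointing down, gripper open.
Joint ranges: [-2.91, 2.91], [-0.82, 2.16], [0.22, 2.67], [-1.22, 4.37], [0.12, 2.79], [-3.08, 3.08]. Speed limits (rad/s): [1.89, 1.89, 2.57, 3.01, 3.01, 3.01].

INTERFACE

Orientations are given as a unit quaternion [w, x, y, z].
In Python, from workcell import telemetry, imaging, job gives the robot as it stands.
- The arm moves only by the tool jog_arm, never from a script. Its arguments are lists of equal length, an entry for each row: "delta_rot": the turn, a rotation vector about the tool's x, y, z in degrees, a list of three; "offset": the shift along the tool's x, y, z in m, a list of three; "claw": the closure, from 0 (fully open) to 1 (shut). A call has 1 to 10 rows; each row is the pose to reach, as a shift and turn from the pose commanded when the call began, along the tool's axes at that moment; what a row does not reach only later rows make up. A row lasts 1/12 s, in which the tool goes at most 41.7 mm and 7.16 degrees, less where a joint would pass 70% of its speed; a pose out of reach is approached as far as the arm can. A call with a gripper value outside its range is refused whole. The fingers move at their own pace and stop on an object; "squeeze" is the grip in N (left out, the last holds). Time passes only in rows, so rows that repeat a pose let the fingers close. It gives the time, the measured TCP pose, the force, the opening and the grip force at its end, in the units of the state.
- telemetry.get_state(): the state, without advancing time (a new reading comes with each control period).
- imaging.camera(name): name is "scene" or "top"; returns a dict with "img" (420x560x3 uint8, red, green, blue), "K" (3x3 intrinsics, pixels), "dist_coeffs" ([k1, k2, p1, p2, k3] as OpenCV has them; the pictures are not rectified), "R" (3x3) and "t" (3): a world point X has camera coordinates R X + t. Camera axes: x right, y down, z forward; pixel columns grow to the right and rows downward; lengths in m; the calibration is good to about 2 mm. A picture is of the moment at which its call begins. There is no depth.
- job.close_job(): hands the job in; it is judged then, once.
The state is a dict: "t": time; "qpos": joint angles; "joint_vel": joint speeds; "joint_efforts": joint torques, N m; "position": TCP position; "orientation": TCP orientation; "wrist_force": force on the tool from outside, world axes, zero at the start; "wrist_torque": the same for the moment, N m; "width": finger opening in m; "gripper_force": force on a finger pad.
Only numpy, scipy, OpenCV 4.12 (cv2) and the standard library are available. Lean on these libraries where they do the work, as an engineer would, in place of code of your own. Each camera call takes 0.05 s, during which the arm holds its last target. There are 200 camera calls.

## Working session

There is one attempt and no reset: what is moved stays moved. The work goes in short steps, Python scripts to look and compute and a tool call to move; the robot and the scene stay as the last step left them, time stands still between calls to the robot, and variables do not carry over. Pictures are saved under pics/ and viewed, at most 10 in all, crops included, and the job is handed in when it is done.

Besides the shell and the picture viewer there is one more tool, called by a JSON object that holds its "op" and its "data", one argument or row to a line. jog_arm: Moves the arm, as the interface text tells. Its arguments: {"type":"object","properties":{"delta_rot":{"type":"array"},"offset":{"type":"array"},"claw":{"type":"array"},"squeeze":{"type":"number"}},"required":["delta_rot","offset","claw"]}

```bash
mkdir -p pics; python3 - <<'E'
from workcell import telemetry, imaging
import cv2,pickle
for n in("scene","top"):
    c=imaging.camera(n); pickle.dump(c,open(f"pics/{n}0.pkl","wb")); cv2.imwrite(f"pics/{n}0.png",c["img"][:,:,::-1])
    print(n,c["K"],c["dist_coeffs"],c["R"],c["t"])
s=telemetry.get_state();print(s)
E
```

```text
scene [[408.49957852   0.         281.10091896]
 [  0.         408.49957852 211.43442752]
 [  0.           0.           1.        ]] [0.01226449 0.         0.         0.         0.        ] [[-0.86614906  0.49973909  0.0068295 ]
 [ 0.41164952  0.72108805 -0.55729409]
 [-0.28342631 -0.47988839 -0.83028709]] [ 0.47796626 -0.18716938  1.38133601]
top [[459.90742047   0.         275.1290455 ]
 [  0.         459.90742047 205.93257739]
 [  0.           0.           1.        ]] [-0.00854372  0.          0.          0.          0.        ] [[-0.05646455 -0.99837718 -0.00740014]
 [-0.97385945  0.05670829 -0.21995895]
 [ 0.22002165 -0.00521319 -0.97548106]] [0.04575303 0.58855477 1.0217007 ]
{'t': 0.1, 'qpos': array([ 1.06649567e+00,  4.94086368e-01,  1.34602390e+00, -3.84513350e-06,
        1.30249527e+00, -9.54916333e-02]), 'joint_vel': array([ 8.72895999e-05, -9.92963821e-04, -1.69397873e-03, -8.40944057e-04,
        2.38974522e-04,  1.90328260e-04]), 'joint_efforts': array([ 4.68019585e-03, -8.80248356e+01, -3.82546806e+01,  7.11478572e-02,
        4.83870786e-02, -4.04600121e-05]), 'position': array([0.24829264, 0.57323006, 0.22143479]), 'orientation': array([-1.47844137e-04,  2.02983581e-01,  9.79182010e-01, -4.84389951e-04]), 'wrist_force': array([-0.20022455,  0.25462421,  0.78900026]), 'wrist_torque': array([-0.03097571,  0.00699097,  0.00658517]), 'gripper_force': 0.0, 'width': 0.09118418009953547}
```

View pics/scene0.png

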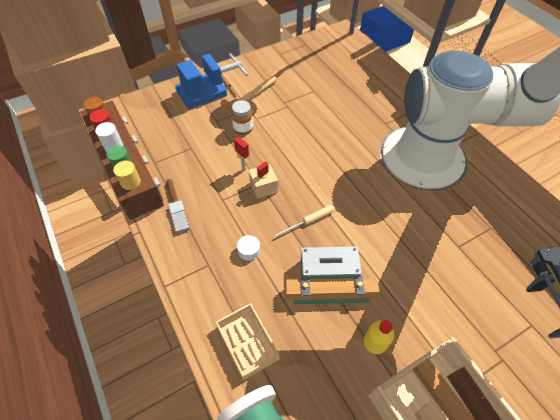

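View pics/top0.png

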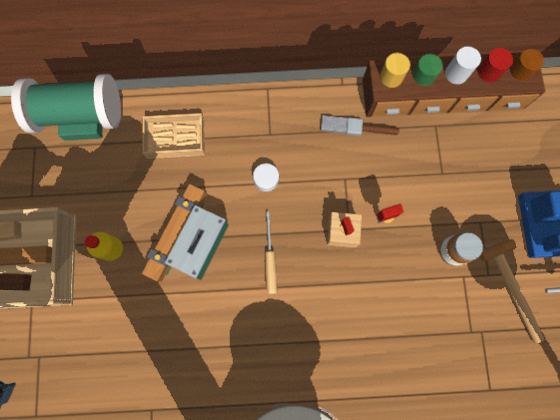

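The scene shows two red-handled things. One is in the pale block at scene (263,171), top (348,226). The other is taller and free-standing at scene (241,150), top (391,213). The one in the stand fits the description because it is smaller and its collar sits on the block. The jig is at top (196,240) and the chisel at (270,250). I'll confirm in one enlarged crop.

```bash
cat > h.py <<'E'
import numpy as np,cv2,pickle
def ray(c,p,z):
    u=cv2.undistortPoints(np.array([[p]],float),c["K"],c["dist_coeffs"])[0,0]
    d=c["R"].T@np.array([*u,1]); o=-c["R"].T@c["t"]
    return o+d*(z-o[2])/d[2]
def proj(c,X):
    return cv2.projectPoints(np.array(X,float).reshape(-1,3),cv2.Rodrigues(c["R"])[0],c["t"],c["K"],c["dist_coeffs"])[0][:,0]
E
python3 - <<'E'
from h import *
S=pickle.load(open("pics/scene0.pkl","rb"));T=pickle.load(open("pics/top0.pkl","rb"))
def crop(c,x,y,w,h,W,H): return cv2.resize(c["img"][y:y+h,x:x+w,::-1],(W,H),interpolation=cv2.INTER_CUBIC)
a=crop(T,320,190,90,70,400,311); b=crop(S,220,130,90,70,400,311)
d=crop(T,140,175,100,75*2-40,400,289)if 0 else crop(T,140,180,100,104,278,289); e=crop(S,280,235,104,72,417,289)
top=np.hstack([a,b]); bot=np.hstack([d,e]); bot=cv2.copyMakeBorder(bot,0,0,0,800-bot.shape[1],0)
cv2.imwrite("pics/crops.png",np.vstack([top,bot]))
E
```

```text
(no output)
```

View pics/crops.png

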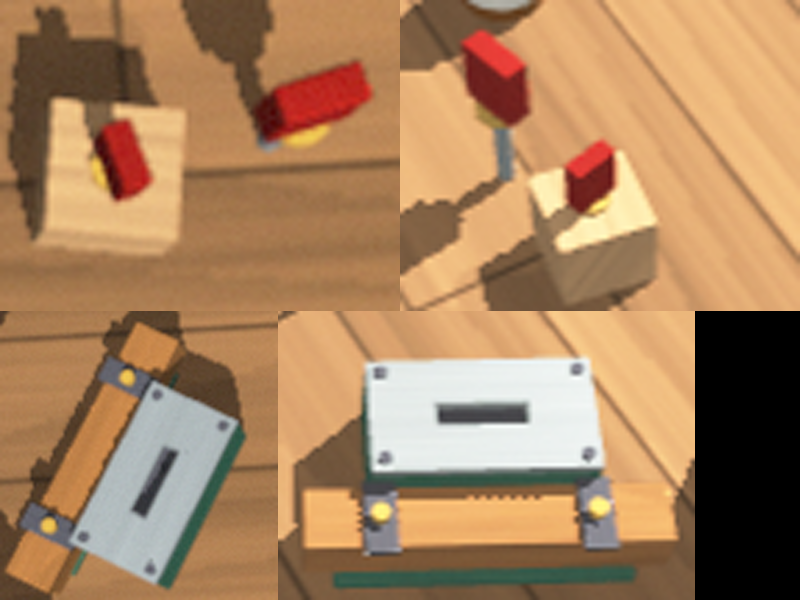

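Confirmed: the pin in the stand is the smaller one; the other is a taller look-alike standing free. Next I'll fit silhouettes of the handle and the cover plate in both cameras.

```bash
cat > fit.py <<'E'
from h import *
from scipy.optimize import minimize
def box(p,sx,sy,z0,z1):
    x,y,a=p; c,s=np.cos(a),np.sin(a)
    return [[x+c*i*sx/2-s*j*sy/2,y+s*i*sx/2+c*j*sy/2,z] for i in(-1,1) for j in(-1,1) for z in(z0,z1)]
def render(c,P,roi,k=8):
    x,y,w,h=roi; q=proj(c,P); q=(q-[x,y]+.5)*k-.5
    m=np.zeros((h*k,w*k),np.uint8); cv2.fillConvexPoly(m,cv2.convexHull(np.round(q*16).astype(np.int32)),1,shift=4)
    return cv2.resize(m.astype(np.float32),(w,h),interpolation=cv2.INTER_AREA)
def fit(views,p0,dims):
    def cost(p): return sum(((render(c,box(p,*dims),roi)-m)**2).sum() for c,m,roi in views)
    p0=np.array(p0)
    for _ in range(2):
        r=minimize(cost,p0,method="Nelder-Mead",options=dict(initial_simplex=[p0,p0+[.01,0,0],p0+[0,.01,0],p0+[0,0,.2]],xatol=1e-5,fatol=1e-3)); p0=r.x
    return r.x,r.fun
def redmask(c,roi):
    x,y,w,h=roi; i=c["img"][y:y+h,x:x+w].astype(float); return ((i[...,0]>2.2*i[...,1])&(i[...,0]>80)).astype(np.float32)
def platemask(c,roi):
    x,y,w,h=roi; i=c["img"][y:y+h,x:x+w]; s=cv2.cvtColor(i,cv2.COLOR_RGB2HSV)
    m=((s[...,1]<60)&(s[...,2]>110)).astype(np.uint8)
    n,l,st,_=cv2.connectedComponentsWithStats(m); k=1+np.argmax(st[1:,4]); cs=cv2.findContours((l==k).astype(np.uint8),0,2)[0]
    o=np.zeros_like(m); cv2.drawContours(o,cs,-1,1,-1); return o.astype(np.float32)
E
python3 - <<'E'
from fit import *
S=pickle.load(open("pics/scene0.pkl","rb"));T=pickle.load(open("pics/top0.pkl","rb"))
rs,rt=(252,158,26,22),(338,212,24,24)
vs=[(S,redmask(S,rs),rs)];vt=[(T,redmask(T,rt),rt)]
g=ray(T,(348,226),.1); print("guess",g, [v[0][1].sum() for v in (vs,vt)])
for n,v in(("S",vs),("T",vt),("ST",vs+vt)):
    for a in(0,1,2): print("pin",n,*fit(v,[g[0],g[1],a],(.036,.016,.067,.107)))
rs,rt=(290,235,85,55),(155,195,80,90)
vs=[(S,platemask(S,rs),rs)];vt=[(T,platemask(T,rt),rt)]
g=ray(T,(196,241),.075); print("guess",g,[v[0][1].sum() for v in (vs,vt)])
for n,v in(("S",vs),("T",vt),("ST",vs+vt)):
    for a in(.3,1.1): print("jig",n,*fit(v,[g[0],g[1],a],(.15,.08,.0749,.075)))
for n,c,ps in(("T",T,[(372,200)]),): pass
print("glue cap",ray(T,(92,242),.13),"jar",ray(T,(467,247),.1),"tin",ray(T,(266,176),.035),"chisel",ray(T,(271,270),.02),ray(T,(268,212),.005),"big pin",ray(T,(392,212),.12))
E
```

```text
guess [ 0.52639658 -0.14989521  0.1       ] [np.float32(118.0), np.float32(121.0)]
pin S [ 0.52902451 -0.15252444  0.58499094] 21.154541015625
pin S [ 0.52916716 -0.15222238  0.60252225] 21.040771484375
pin S [ 0.53047732 -0.15362743  2.70522947] 42.179931640625
pin T [ 0.52981196 -0.15068556  0.10214863] 48.74560546875
pin T [ 0.53013335 -0.15072941  0.10120655] 48.6904296875
pin T [ 0.53036032 -0.15072913  3.23699807] 48.789306640625
pin ST [ 0.52942055 -0.1504146   0.3205993 ] 83.9404296875
pin ST [ 0.53026636 -0.15069267  0.51464239] 82.946533203125
pin ST [ 0.53039623 -0.15025749  3.6415107 ] 83.03662109375
guess [0.51590318 0.19899768 0.075     ] [np.float32(1629.0), np.float32(2346.0)]
jig S [ 0.51820051  0.20055275 -0.50335109] 40.474609375
jig S [0.51822916 0.20057285 2.63692536] 40.456298828125
jig T [ 0.51694113  0.20096563 -0.50231334] 73.046630859375
jig T [0.5167019  0.20073155 2.64692484] 73.41455078125
jig ST [ 0.51746986  0.20084877 -0.49912314] 123.218505859375
jig ST [0.51739364 0.20089049 2.64120483] 121.57861328125
glue cap [0.51812675 0.41763805 0.13      ] jar [ 0.46337695 -0.41147012  0.1       ] tin [0.67410016 0.03002461 0.035     ] chisel [0.44426493 0.03044468 0.02      ] [0.58945556 0.0302516  0.005     ] big pin [ 0.54891623 -0.24758086  0.12      ]
```

```bash
python3 - <<'E'
from fit import *
S=pickle.load(open("pics/scene0.pkl","rb"));T=pickle.load(open("pics/top0.pkl","rb"))
rs,rt=(252,158,26,22),(338,212,24,24)
def m(c,roi,k,v):
    x,y,w,h=roi; i=c["img"][y:y+h,x:x+w].astype(float); return ((i[...,0]>k*i[...,1])&(i[...,0]>v)).astype(np.float32)
for k,v in((2.2,80),(2.6,40),(3,40)):
  A=[(S,m(S,rs,k,v),rs)];B=[(T,m(T,rt,k,v),rt)]
  print(k,v,A[0][1].sum(),B[0][1].sum())
  for n,V in(("S",A),("T",B),("ST",A+B)):
    print(n,*min((fit(V,[.53,-.151,a],(.036,.016,.067,.107)) for a in(0,.5,1)),key=lambda r:r[1]))
p=[.53,-.1515,.45]
for r in range(24): print("".join("%s"%int(q) for q in B[0][1][r]), "".join("%d"%round(9*q) for q in render(T,box(p,.036,.016,.067,.107),rt)[r]))
E
```

```text
2.2 80 118.0 121.0
S [ 0.52921885 -0.15244372  0.59384254] 21.041259765625
T [ 0.52987536 -0.15080603  0.10906307] 48.643798828125
ST [ 0.53023696 -0.15073235  0.53267567] 82.680419921875
2.6 40 111.0 131.0
S [ 0.52911882 -0.15231744  0.60119241] 23.87158203125
T [ 0.52930683 -0.14991686  0.15627116] 38.500244140625
ST [ 0.52997877 -0.15049776  0.51006539] 73.4130859375
3 40 108.0 125.0
S [ 0.52901913 -0.15296223  0.62818343] 26.744384765625
T [ 0.52687381 -0.14942689  0.07014037] 43.3330078125
ST [ 0.53020714 -0.15012025  0.56579155] 80.8388671875
000000000000000000000000 000000000000000000000000
000000000000000000000000 000000000000000000000000
000000000000000000000000 000000000000000000000000
000000000000000000000000 000000000010000000000000
000000000000000000000000 000000002780000000000000
000000000000000000000000 000000169995000000000000
000000111110000000000000 000015999999100000000000
000001111110000000000000 000089999999700000000000
000001111111000000000000 000699999999930000000000
000011111111000000000000 003999999999980000000000
000011111111100000000000 008999999999995000000000
000011111111100000000000 003999999999999100000000
000011111111100000000000 000799999999999700000000
000001111111110000000000 000299999999999930000000
000001011111110000000000 000059999999999980000000
000000111111111000000000 000018999999999995000000
000000111111111000000000 000004999999999999200000
000000111111111000000000 000000799999999999500000
000000011111111000000000 000000299999999998000000
000000011111111000000000 000000059999999981000000
000000011111110000000000 000000018999999710000000
000000001111000000000000 000000004999983000000000
000000001000000000000000 000000000798400000000000
000000000000000000000000 000000000251000000000000
```

```bash
python3 - <<'E'
from fit import *
S=pickle.load(open("pics/scene0.pkl","rb"));T=pickle.load(open("pics/top0.pkl","rb"))
o=[]
for c,(x,y) in((T,(328,205)),(S,(240,150))):
    k=10; i=cv2.resize(c["img"][y:y+50,x:x+40,::-1],(400,500),interpolation=cv2.INTER_NEAREST)
    for sx,sy,z0,z1,a,col in((.036,.016,.067,.107,.5,(255,255,255)),(.07,.07,.061,.062,.0,(255,0,0))):
        q=proj(c,box([.53,-.1515,a],sx,sy,z0,z1)); q=((q-[x,y]+.5)*k).astype(int)
        for a_ in range(8):
            for b in range(a_):
                if bin(a_^b).count("1")==1: cv2.line(i,tuple(map(int,q[a_])),tuple(map(int,q[b])),col,1)
    o.append(i)
cv2.imwrite("pics/ov.png",np.hstack(o))
E
```

```text
(no output)
```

View pics/ov.png

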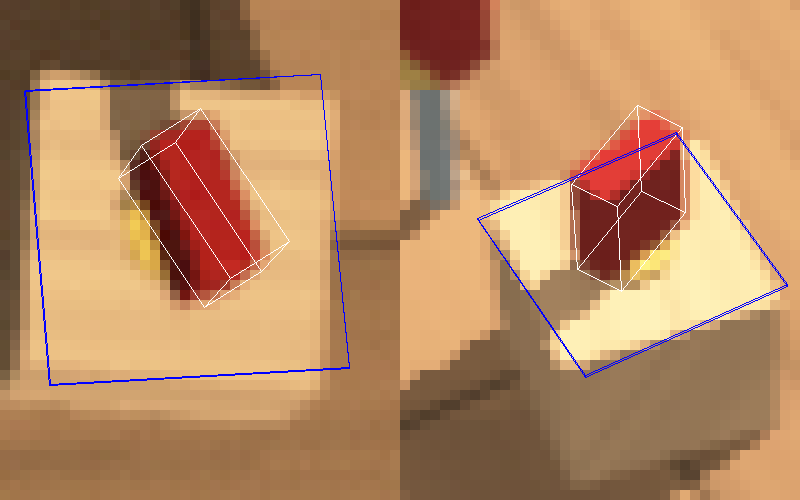

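```bash
python3 - <<'E'
from fit import *
S=pickle.load(open("pics/scene0.pkl","rb"));T=pickle.load(open("pics/top0.pkl","rb"))
rs,rt=(252,158,26,22),(338,212,24,24)
def soft(c,roi):
    x,y,w,h=roi; i=c["img"][y:y+h,x:x+w].astype(float); return np.clip((i[...,0]/(i[...,1]+5)-1.4)/1.6,0,1).astype(np.float32)
A=(S,soft(S,rs),rs);B=(T,soft(T,rt),rt)
def cost(p,V): return sum(((render(c,box(p[:3],p[3],p[4],.067,p[5]),roi)-m)**2).sum() for c,m,roi in V)+((p[3]-.034)/.01)**2+((p[4]-.016)/.004)**2
for V in([A],[B],[A,B]):
  best=None
  for a in(.2,.5):
    p0=np.array([.53,-.1515,a,.034,.015,.104])
    for _ in range(3):
        r=minimize(cost,p0,args=(V,),method="Nelder-Mead",options=dict(maxiter=1500,initial_simplex=np.vstack([p0,p0+np.diag([.005,.005,.2,.004,.004,.006])])));p0=r.x
    if best is None or r.fun<best.fun: best=r
  print(best.x.round(4),best.fun)
# stand top corners from T and S in ov picture
f=lambda o,q:[(q[0]-o[2])/10+o[0]-.5,q[1]/10+o[1]-.5]
C=[ray(T,f((328,205,0),q),.062)[:2] for q in((33,70),(337,92),(327,372))]+[ray(S,f((240,150,400),q),.062)[:2] for q in((485,205),(705,142),(772,300),(555,367))]
print(np.round(C,4), (C[0]+C[2])/2, np.mean(C[3:],0))
# big look-alike bottom / top
E
```

```text
[ 0.5289 -0.1536  0.2984  0.0313  0.0124  0.1044] 1.983183782248116
[ 0.53   -0.1502  0.2504  0.0332  0.0128  0.1038] 1.770010484473635
[ 0.5299 -0.1502  0.2756  0.0318  0.0117  0.1085] 11.14247076367896
[[ 0.5699 -0.1187]
 [ 0.5605 -0.1899]
 [ 0.4943 -0.1811]
 [ 0.5607 -0.1901]
 [ 0.4893 -0.1787]
 [ 0.5021 -0.1138]
 [ 0.5714 -0.1238]] [ 0.53208783 -0.14988488] [ 0.53086144 -0.15161947]
```

Both cameras now agree on the pin: about (0.530, -0.151), yaw about 0.275. The jig is at (0.5175, 0.2008), yaw -0.50. I'll check the look-alike's height for clearance and compute the first move.

```bash
cat >> h.py <<'E'
from scipy.spatial.transform import Rotation as Ro
def st():
    from workcell import telemetry
    return telemetry.get_state()
def plan(xyz,yaw_deg,base=None):
    """tool-frame offset and turn to TCP xyz, tool y at world angle yaw_deg, tool down"""
    s=st(); q=s["orientation"]; R=Ro.from_quat([q[1],q[2],q[3],q[0]])
    a=np.radians(yaw_deg); y=np.array([np.cos(a),np.sin(a),0]); z=np.array([0,0,-1.]); G=Ro.from_matrix(np.c_[np.cross(y,z),y,z])
    print("t",s["t"],"off",R.inv().apply(np.array(xyz)-s["position"]).round(4),"rot",np.degrees((R.inv()*G).as_rotvec()).round(2))
E
python3 - <<'E'
from h import *
S=pickle.load(open("pics/scene0.pkl","rb"));T=pickle.load(open("pics/top0.pkl","rb"))
# topmost face centre: scene crop b (497,52)ish, top crop a (318,93)
P=lambda c:c["K"]@np.c_[c["R"],c["t"]]
a=np.array([320+ (322)/4.444, 190+93/4.444]); b=np.array([220+(495-400)/4.444,130+56/4.444])
X=cv2.triangulatePoints(P(T),P(S),a,b)[:,0]; print(X[:3]/X[3])
plan([.530,-.151,.222],105.8)
E
```

```text
[ 0.54991318 -0.24697707  0.12580943]
t 0.1 off [-5.464e-01 -5.526e-01 -1.000e-04] rot [-5.000e-02 -2.000e-02 -3.922e+01]
```

{"op": "jog_arm", "data": {
  "offset": [
    [-0.5464,-0.5526,0],
    [-0.5464,-0.5526,0],
    [-0.5464,-0.5526,0],
    [-0.5464,-0.5526,0],
    [-0.5464,-0.5526,0],
    [-0.5464,-0.5526,0],
    [-0.5464,-0.5526,0],
    [-0.5464,-0.5526,0],
    [-0.5464,-0.5526,0],
    [-0.5464,-0.5526,0]
  ],
  "delta_rot": [
    [0,0,-39.2],
    [0,0,-39.2],
    [0,0,-39.2],
    [0,0,-39.2],
    [0,0,-39.2],
    [0,0,-39.2],
    [0,0,-39.2],
    [0,0,-39.2],
    [0,0,-39.2],
    [0,0,-39.2]
  ],
  "claw": [0.35,0.35,0.35,0.35,0.35,0.35,0.35,0.35,0.35,0.35],
  "squeeze": 40
}}

```text
t: 0.93
position: [0.3943, 0.198, 0.2219]
orientation: [-0.0, -0.137, 0.991, -0.0]
wrist_force: [1.9, 0.1, 0.3]
width: 0.0594
gripper_force: 0.0
```

```bash
python3 -c "
from h import *
plan([.530,-.151,.18],105.8)"
```

```text
t 0.9333 off [-0.0356 -0.3727  0.042 ] rot [-0. -0. -0.]
```

{"op": "jog_arm", "data": {
  "offset": [
    [-0.0356,-0.3727,0.042],
    [-0.0356,-0.3727,0.042],
    [-0.0356,-0.3727,0.042],
    [-0.0356,-0.3727,0.042],
    [-0.0356,-0.3727,0.042],
    [-0.0356,-0.3727,0.042],
    [-0.0356,-0.3727,0.042],
    [-0.0356,-0.3727,0.042],
    [-0.0356,-0.3727,0.042],
    [-0.0356,-0.3727,0.042]
  ],
  "delta_rot": [
    [0,0,0],
    [0,0,0],
    [0,0,0],
    [0,0,0],
    [0,0,0],
    [0,0,0],
    [0,0,0],
    [0,0,0],
    [0,0,0],
    [0,0,0]
  ],
  "claw": [0.35,0.35,0.35,0.35,0.35,0.35,0.35,0.35,0.35,0.35]
}}

```text
t: 1.77
position: [0.5319, -0.1552, 0.179]
orientation: [0.0, -0.136, 0.991, -0.001]
wrist_force: [-1.0, -0.1, -0.4]
width: 0.0592
gripper_force: 0.0
```

{"op": "jog_arm", "data": {
  "offset": [
    [0,0,0],
    [0,0,0]
  ],
  "delta_rot": [
    [0,0,0],
    [0,0,0]
  ],
  "claw": [0.35,0.35]
}}

```text
t: 1.93
position: [0.5292, -0.1488, 0.1795]
orientation: [-0.001, -0.137, 0.991, 0.0]
wrist_force: [0.2, 0.8, -0.3]
width: 0.0597
gripper_force: 0.0
```

```bash
python3 -c "
from h import *
plan([.530,-.151,.08],105.8)
from workcell import imaging
o=[]
for n,(x,y) in (('top',(300,170)),('scene',(210,110))):
    c=imaging.camera(n); o.append(cv2.resize(c['img'][y:y+100,x:x+100,::-1],(400,400),interpolation=cv2.INTER_CUBIC))
cv2.imwrite('pics/near.png',np.hstack(o)); print(st()['position'])"
```

```text
t 1.9333 off [-0.0002 -0.0024  0.0995] rot [ 0.06 -0.06 -0.06]
[ 0.52927046 -0.14789502  0.17998307]
```

View pics/near.png

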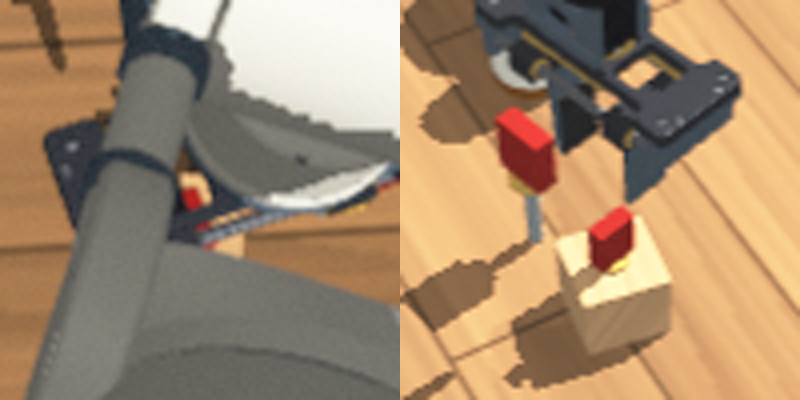

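The scene view shows the open jaws above the handle at (610,240), with the left finger well clear of the look-alike. Descending now.

{"op": "jog_arm", "data": {
  "offset": [
    [0,-0.0025,0.03],
    [0,-0.0025,0.06],
    [0,-0.0025,0.08],
    [0,-0.0025,0.09],
    [0,-0.0025,0.097],
    [0,-0.0025,0.099],
    [0,-0.0025,0.099],
    [0,-0.0025,0.099]
  ],
  "delta_rot": [
    [0,0,0],
    [0,0,0],
    [0,0,0],
    [0,0,0],
    [0,0,0],
    [0,0,0],
    [0,0,0],
    [0,0,0]
  ],
  "claw": [0.35,0.35,0.35,0.35,0.35,0.35,0.35,0.35]
}}

```text
t: 2.7
position: [0.5311, -0.1515, 0.082]
orientation: [0.001, -0.137, 0.991, -0.0]
wrist_force: [1.1, 0.3, 0.0]
width: 0.0594
gripper_force: 0.0
```

{"op": "jog_arm", "data": {
  "offset": [
    [0,0,0],
    [0,0,0],
    [0,0,0],
    [0,0,0],
    [0,0,0],
    [0,0,0],
    [0,0,0],
    [0,0,0]
  ],
  "delta_rot": [
    [0,0,0],
    [0,0,0],
    [0,0,0],
    [0,0,0],
    [0,0,0],
    [0,0,0],
    [0,0,0],
    [0,0,0]
  ],
  "claw": [0.6,0.7,0.75,0.8,0.9,1,1,1],
  "squeeze": 30
}}

```text
t: 3.37
position: [0.5305, -0.1515, 0.081]
orientation: [-0.0, -0.137, 0.991, 0.0]
wrist_force: [0.0, -0.4, 0.3]
width: 0.0158
gripper_force: 30.0
```

Grip is good: the width of 15.8 mm matches the handle, and the tip sits 74 mm below the TCP. Lifting.

{"op": "jog_arm", "data": {
  "offset": [
    [0,0,0],
    [0,0,-0.02],
    [0,0,-0.05],
    [0,0,-0.08],
    [0,0,-0.11],
    [0,0,-0.12],
    [0,0,-0.12]
  ],
  "delta_rot": [
    [0,0,0],
    [0,0,0],
    [0,0,0],
    [0,0,0],
    [0,0,0],
    [0,0,0],
    [0,0,0]
  ],
  "claw": [1,1,1,1,1,1,1],
  "squeeze": 50
}}

```text
t: 3.95
position: [0.5317, -0.152, 0.2034]
orientation: [0.002, -0.137, 0.991, -0.001]
wrist_force: [0.7, 0.2, -1.8]
width: 0.016
gripper_force: 50.0
```

```bash
python3 -c "
from h import *
print(st()['width'],st()['wrist_force'])
plan([.5175,.2008,.20],61.4)"
```

```text
0.01603456573468157 [ 0.65379894  0.22804419 -1.77391575]
t 3.95 off [-0.0823  0.3433  0.0027] rot [-0.07  0.25 44.38]
```

{"op": "jog_arm", "data": {
  "offset": [
    [-0.008,0.034,0],
    [-0.016,0.068,0],
    [-0.024,0.103,0],
    [-0.033,0.137,0],
    [-0.041,0.172,0],
    [-0.049,0.206,0],
    [-0.058,0.24,0],
    [-0.066,0.275,0],
    [-0.074,0.309,0],
    [-0.082,0.343,0]
  ],
  "delta_rot": [
    [0,0,5],
    [0,0,10],
    [0,0,15],
    [0,0,20],
    [0,0,25],
    [0,0,30],
    [0,0,35],
    [0,0,40],
    [0,0,44.4],
    [0,0,44.4]
  ],
  "claw": [1,1,1,1,1,1,1,1,1,1]
}}

```text
t: 4.78
position: [0.5149, 0.2024, 0.1991]
orientation: [-0.001, 0.25, 0.968, -0.001]
wrist_force: [0.4, -0.9, -2.0]
width: 0.016
gripper_force: 50.0
```

{"op": "jog_arm", "data": {
  "offset": [
    [0,0,0],
    [0,0,0],
    [0,0,0],
    [0,0,0]
  ],
  "delta_rot": [
    [0,0,0],
    [0,0,0],
    [0,0,0],
    [0,0,0]
  ],
  "claw": [1,1,1,1]
}}

```text
t: 5.12
position: [0.5158, 0.1999, 0.2001]
orientation: [-0.001, 0.248, 0.969, -0.0]
wrist_force: [0.8, -0.3, -1.0]
width: 0.0157
gripper_force: 50.0
```

```bash
python3 -c "
from h import *
print(st()['position'],st()['wrist_force'])
plan([.5175,.2008,.165],61.4)"
```

```text
[0.51581752 0.19990912 0.20006516] [ 0.80688889 -0.33951474 -0.97988714]
t 5.1167 off [-0.0011  0.0016  0.0351] rot [-0.07 -0.06 -0.06]
```

{"op": "jog_arm", "data": {
  "offset": [
    [-0.001,0.0015,0.015],
    [-0.001,0.0015,0.03],
    [-0.001,0.0015,0.038],
    [-0.001,0.0015,0.038],
    [-0.001,0.0015,0.038]
  ],
  "delta_rot": [
    [0,0,0],
    [0,0,0],
    [0,0,0],
    [0,0,0],
    [0,0,0]
  ],
  "claw": [1,1,1,1,1]
}}

```text
t: 5.53
position: [0.5177, 0.201, 0.1629]
orientation: [-0.0, 0.248, 0.969, -0.0]
wrist_force: [0.6, 0.3, -1.8]
width: 0.016
gripper_force: 50.0
```

```bash
python3 -c "
from h import *
from workcell import imaging
c=imaging.camera('scene'); d=imaging.camera('top'); s=st(); print(s['position'])
pickle.dump(c,open('pics/s1.pkl','wb'))
o=[]
for c,(x,y) in((c,(295,205)),(d,(155,190))):
    k=8; i=cv2.resize(c['img'][y:y+70,x:x+50,::-1],(400,560),interpolation=cv2.INTER_CUBIC)
    p=s['position']; P=np.array([[*p[:2],p[2]-.074],[*p[:2],p[2]-.021]]); q=((proj(c,P)-[x,y]+.5)*k).astype(int)
    cv2.line(i,tuple(map(int,q[0])),tuple(map(int,q[1])),(255,0,255),1)
    J=np.array([.5175,.2008]);jx=np.array([.878,-.479]);jy=np.array([.479,.878])
    Q=[[*(J+a*.03*jx+b*.007*jy),.075] for a,b in((1,1),(1,-1),(-1,-1),(-1,1))]
    cv2.polylines(i,[((proj(c,Q)-[x,y]+.5)*k).astype(np.int32)],True,(0,0,255),1); o.append(i)
cv2.imwrite('pics/near2.png',np.hstack(o))"
```

```text
[0.51819119 0.20148495 0.16363723]
```

View pics/near2.png

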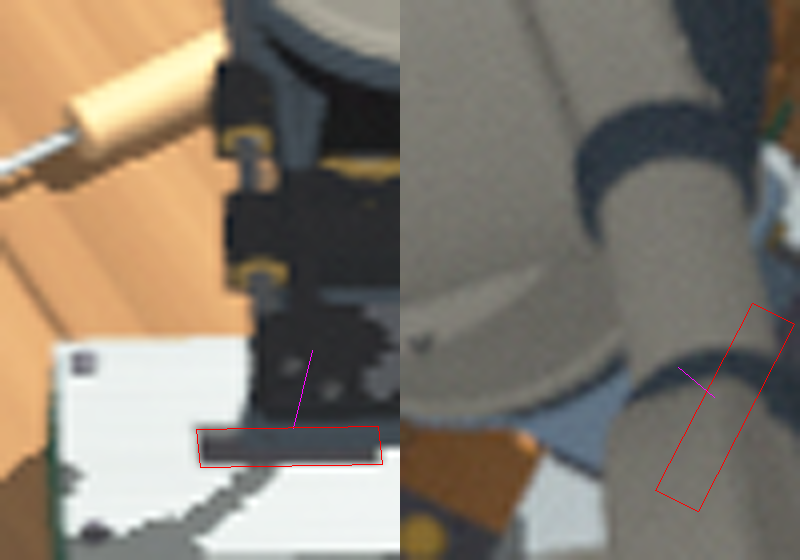

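The slot in the scene view spans about x 203–376 and y 432–462, and it matches the projected outline. I'll start near one end of the slot (jig x about -20 mm), go down slowly through it, and feel.

{"op": "jog_arm", "data": {
  "offset": [
    [0.01,-0.0006,0.002],
    [0.02,-0.0006,0.006],
    [0.02,-0.0006,0.0085],
    [0.02,-0.0006,0.0095],
    [0.02,-0.0006,0.0103],
    [0.02,-0.0006,0.0111],
    [0.02,-0.0006,0.0119],
    [0.02,-0.0006,0.0127],
    [0.02,-0.0006,0.0135],
    [0.02,-0.0006,0.0143]
  ],
  "delta_rot": [
    [0,0,0],
    [0,0,0],
    [0,0,0],
    [0,0,0],
    [0,0,0],
    [0,0,0],
    [0,0,0],
    [0,0,0],
    [0,0,0],
    [0,0,0]
  ],
  "claw": [1,1,1,1,1,1,1,1,1,1]
}}

```text
t: 6.47
position: [0.5, 0.2107, 0.1486]
orientation: [0.0, 0.247, 0.969, -0.0]
wrist_force: [0.2, -0.2, -1.7]
width: 0.0157
gripper_force: 50.0
```

{"op": "jog_arm", "data": {
  "offset": [
    [0,0,0.0008],
    [0,0,0.0016],
    [0,0,0.0024],
    [0,0,0.0032],
    [0,0,0.0032]
  ],
  "delta_rot": [
    [0,0,0],
    [0,0,0],
    [0,0,0],
    [0,0,0],
    [0,0,0]
  ],
  "claw": [1,1,1,1,1]
}}

```text
t: 6.88
position: [0.4998, 0.2108, 0.1453]
orientation: [-0.0, 0.247, 0.969, -0.0]
wrist_force: [0.2, -0.1, -1.5]
width: 0.0158
gripper_force: 50.0
```

Tip is 3.7 mm below the plate top with no force, so it has entered the slot. Continuing down.

{"op": "jog_arm", "data": {
  "offset": [
    [0,0,0.0008],
    [0,0,0.0016],
    [0,0,0.0024],
    [0,0,0.0034],
    [0,0,0.005],
    [0,0,0.007],
    [0,0,0.01],
    [0,0,0.013],
    [0,0,0.016],
    [0,0,0.019]
  ],
  "delta_rot": [
    [0,0,0],
    [0,0,0],
    [0,0,0],
    [0,0,0],
    [0,0,0],
    [0,0,0],
    [0,0,0],
    [0,0,0],
    [0,0,0],
    [0,0,0]
  ],
  "claw": [1,1,1,1,1,1,1,1,1,1]
}}

```text
t: 7.72
position: [0.4998, 0.2107, 0.126]
orientation: [-0.0, 0.247, 0.969, -0.0]
wrist_force: [-0.6, -0.6, -2.0]
width: 0.0158
gripper_force: 50.0
```

{"op": "jog_arm", "data": {
  "offset": [
    [0,0,0.001],
    [0,0,0.0018],
    [0,0,0.0026],
    [0,0,0.0034],
    [0,0,0.0042],
    [0,0,0.0042]
  ],
  "delta_rot": [
    [0,0,0],
    [0,0,0],
    [0,0,0],
    [0,0,0],
    [0,0,0],
    [0,0,0]
  ],
  "claw": [1,1,1,1,1,1]
}}

```text
t: 8.22
position: [0.4999, 0.2108, 0.1222]
orientation: [-0.0, 0.247, 0.969, -0.0]
wrist_force: [-0.1, -0.2, -1.4]
width: 0.0161
gripper_force: 50.0
```

Contact is expected near TCP z 0.119, so I'll creep down in small steps.

{"op": "jog_arm", "data": {
  "offset": [
    [0,0,0.0006],
    [0,0,0.0012],
    [0,0,0.0018],
    [0,0,0.0022],
    [0,0,0.0022]
  ],
  "delta_rot": [
    [0,0,0],
    [0,0,0],
    [0,0,0],
    [0,0,0],
    [0,0,0]
  ],
  "claw": [1,1,1,1,1]
}}

```text
t: 8.63
position: [0.4999, 0.2107, 0.12]
orientation: [-0.0, 0.247, 0.969, -0.0]
wrist_force: [-0.3, 0.6, -1.5]
width: 0.0159
gripper_force: 50.0
```

{"op": "jog_arm", "data": {
  "offset": [
    [0,0,0.0004],
    [0,0,0.0008],
    [0,0,0.0008]
  ],
  "delta_rot": [
    [0,0,0],
    [0,0,0],
    [0,0,0]
  ],
  "claw": [1,1,1]
}}

```text
t: 8.88
position: [0.4999, 0.2107, 0.1192]
orientation: [-0.0, 0.247, 0.969, -0.0]
wrist_force: [-0.1, 0.3, -1.7]
width: 0.0162
gripper_force: 50.0
```

{"op": "jog_arm", "data": {
  "offset": [
    [0,0,0.0003],
    [0,0,0.0006],
    [0,0,0.0006]
  ],
  "delta_rot": [
    [0,0,0],
    [0,0,0],
    [0,0,0]
  ],
  "claw": [1,1,1]
}}

```text
t: 9.13
position: [0.5, 0.2108, 0.1189]
orientation: [0.0, 0.247, 0.969, 0.0]
wrist_force: [-1.1, -0.4, 2.9]
width: 0.0158
gripper_force: 50.0
```

{"op": "jog_arm", "data": {
  "offset": [
    [0,0,0.0003],
    [0,0,0.0005],
    [0,0,0.0005]
  ],
  "delta_rot": [
    [0,0,0],
    [0,0,0],
    [0,0,0]
  ],
  "claw": [1,1,1]
}}

```text
t: 9.38
position: [0.5, 0.2108, 0.1187]
orientation: [0.0, 0.247, 0.969, 0.0]
wrist_force: [-2.5, -1.4, 11.2]
width: 0.0161
gripper_force: 50.0
```

Bar contact is at TCP z 0.1189 with about 13 N, giving a stiffness of about 16 N/mm. Now I sweep along the slot (tool -x) with a light press.

{"op": "jog_arm", "data": {
  "offset": [
    [-0.0008,0,0],
    [-0.0016,0,0],
    [-0.0024,0,0],
    [-0.0032,0,0]
  ],
  "delta_rot": [
    [0,0,0],
    [0,0,0],
    [0,0,0],
    [0,0,0]
  ],
  "claw": [1,1,1,1]
}}

```text
t: 9.72
position: [0.5021, 0.2097, 0.1187]
orientation: [-0.001, 0.247, 0.969, 0.0]
wrist_force: [-7.6, 3.8, 13.4]
width: 0.0158
gripper_force: 50.0
```

{"op": "jog_arm", "data": {
  "offset": [
    [-0.0008,0,0],
    [-0.0016,0,0],
    [-0.0024,0,0],
    [-0.0032,0,0]
  ],
  "delta_rot": [
    [0,0,0],
    [0,0,0],
    [0,0,0],
    [0,0,0]
  ],
  "claw": [1,1,1,1]
}}

```text
t: 10.05
position: [0.5049, 0.2081, 0.1187]
orientation: [-0.0, 0.247, 0.969, 0.0]
wrist_force: [-6.9, 3.0, 13.9]
width: 0.0157
gripper_force: 50.0
```

{"op": "jog_arm", "data": {
  "offset": [
    [-0.0008,0,0],
    [-0.0016,0,0],
    [-0.0024,0,0],
    [-0.0032,0,0]
  ],
  "delta_rot": [
    [0,0,0],
    [0,0,0],
    [0,0,0],
    [0,0,0]
  ],
  "claw": [1,1,1,1]
}}

```text
t: 10.38
position: [0.5077, 0.2066, 0.1187]
orientation: [-0.0, 0.247, 0.969, 0.0]
wrist_force: [-6.8, 4.1, 13.2]
width: 0.0161
gripper_force: 50.0
```

{"op": "jog_arm", "data": {
  "offset": [
    [-0.0008,0,0],
    [-0.0016,0,0],
    [-0.0024,0,0],
    [-0.0032,0,0]
  ],
  "delta_rot": [
    [0,0,0],
    [0,0,0],
    [0,0,0],
    [0,0,0]
  ],
  "claw": [1,1,1,1]
}}

```text
t: 10.72
position: [0.5106, 0.2051, 0.1187]
orientation: [-0.0, 0.247, 0.969, 0.0]
wrist_force: [-8.7, 3.2, 12.8]
width: 0.0159
gripper_force: 50.0
```

{"op": "jog_arm", "data": {
  "offset": [
    [-0.0008,0,0],
    [-0.0016,0,0],
    [-0.0024,0,0],
    [-0.0032,0,0]
  ],
  "delta_rot": [
    [0,0,0],
    [0,0,0],
    [0,0,0],
    [0,0,0]
  ],
  "claw": [1,1,1,1]
}}

```text
t: 11.05
position: [0.5134, 0.2036, 0.1187]
orientation: [-0.0, 0.247, 0.969, 0.0]
wrist_force: [-6.3, 2.6, 13.6]
width: 0.0162
gripper_force: 50.0
```

{"op": "jog_arm", "data": {
  "offset": [
    [-0.0008,0,0],
    [-0.0016,0,0],
    [-0.0024,0,0],
    [-0.0032,0,0]
  ],
  "delta_rot": [
    [0,0,0],
    [0,0,0],
    [0,0,0],
    [0,0,0]
  ],
  "claw": [1,1,1,1]
}}

```text
t: 11.38
position: [0.5162, 0.202, 0.1187]
orientation: [-0.0, 0.247, 0.969, 0.0]
wrist_force: [-6.7, 3.2, 13.5]
width: 0.0156
gripper_force: 50.0
```

{"op": "jog_arm", "data": {
  "offset": [
    [-0.0008,0,0],
    [-0.0016,0,0],
    [-0.0024,0,0],
    [-0.0032,0,0]
  ],
  "delta_rot": [
    [0,0,0],
    [0,0,0],
    [0,0,0],
    [0,0,0]
  ],
  "claw": [1,1,1,1]
}}

```text
t: 11.72
position: [0.519, 0.2005, 0.1187]
orientation: [-0.0, 0.247, 0.969, 0.0]
wrist_force: [-6.9, 4.6, 14.9]
width: 0.0156
gripper_force: 50.0
```

{"op": "jog_arm", "data": {
  "offset": [
    [-0.0008,0,0],
    [-0.0016,0,0],
    [-0.0024,0,0],
    [-0.0032,0,0]
  ],
  "delta_rot": [
    [0,0,0],
    [0,0,0],
    [0,0,0],
    [0,0,0]
  ],
  "claw": [1,1,1,1]
}}

```text
t: 12.05
position: [0.5218, 0.199, 0.1187]
orientation: [-0.0, 0.247, 0.969, 0.0]
wrist_force: [-6.2, 3.4, 13.5]
width: 0.0155
gripper_force: 50.0
```

{"op": "jog_arm", "data": {
  "offset": [
    [-0.0008,0,0],
    [-0.0016,0,0],
    [-0.0024,0,0],
    [-0.0032,0,0]
  ],
  "delta_rot": [
    [0,0,0],
    [0,0,0],
    [0,0,0],
    [0,0,0]
  ],
  "claw": [1,1,1,1]
}}

```text
t: 12.38
position: [0.5246, 0.1974, 0.1187]
orientation: [-0.001, 0.247, 0.969, 0.0]
wrist_force: [-5.9, 3.3, 13.1]
width: 0.0159
gripper_force: 50.0
```

{"op": "jog_arm", "data": {
  "offset": [
    [-0.0008,0,0],
    [-0.0016,0,0],
    [-0.0024,0,0],
    [-0.0032,0,0]
  ],
  "delta_rot": [
    [0,0,0],
    [0,0,0],
    [0,0,0],
    [0,0,0]
  ],
  "claw": [1,1,1,1]
}}

```text
t: 12.72
position: [0.5275, 0.1958, 0.1186]
orientation: [-0.0, 0.247, 0.969, 0.0]
wrist_force: [-5.6, 2.3, 9.8]
width: 0.016
gripper_force: 50.0
```

{"op": "jog_arm", "data": {
  "offset": [
    [-0.0008,0,0],
    [-0.0016,0,0],
    [-0.0024,0,0]
  ],
  "delta_rot": [
    [0,0,0],
    [0,0,0],
    [0,0,0]
  ],
  "claw": [1,1,1]
}}

```text
t: 12.97
position: [0.53, 0.1944, 0.1183]
orientation: [-0.0, 0.247, 0.969, 0.0]
wrist_force: [0.4, 0.1, -2.3]
width: 0.0156
gripper_force: 50.0
```

The force vanished at (0.530, 0.1944), so the tip is over the hole. I'll advance about 1.2 mm to centre it and lower gently.

{"op": "jog_arm", "data": {
  "offset": [
    [-0.0006,0,0],
    [-0.0012,0,0.0003],
    [-0.0012,0,0.0007],
    [-0.0012,0,0.0012],
    [-0.0012,0,0.0016],
    [-0.0012,0,0.0016]
  ],
  "delta_rot": [
    [0,0,0],
    [0,0,0],
    [0,0,0],
    [0,0,0],
    [0,0,0],
    [0,0,0]
  ],
  "claw": [1,1,1,1,1,1]
}}

```text
t: 13.47
position: [0.5311, 0.1936, 0.1164]
orientation: [-0.0, 0.247, 0.969, -0.0]
wrist_force: [1.0, -0.2, -1.6]
width: 0.016
gripper_force: 50.0
```

{"op": "jog_arm", "data": {
  "offset": [
    [0,0,0.0006],
    [0,0,0.0012],
    [0,0,0.0018],
    [0,0,0.0024],
    [0,0,0.003],
    [0,0,0.003]
  ],
  "delta_rot": [
    [0,0,0],
    [0,0,0],
    [0,0,0],
    [0,0,0],
    [0,0,0],
    [0,0,0]
  ],
  "claw": [1,1,1,1,1,1]
}}

```text
t: 13.97
position: [0.5311, 0.1936, 0.1134]
orientation: [-0.0, 0.247, 0.969, -0.0]
wrist_force: [0.3, -3.1, -1.7]
width: 0.0154
gripper_force: 50.0
```

{"op": "jog_arm", "data": {
  "offset": [
    [-0.0004,-0.0006,0],
    [-0.0004,-0.0006,0.0007],
    [-0.0004,-0.0006,0.0014],
    [-0.0004,-0.0006,0.0021],
    [-0.0004,-0.0006,0.0028],
    [-0.0004,-0.0006,0.0035],
    [-0.0004,-0.0006,0.004],
    [-0.0004,-0.0006,0.004]
  ],
  "delta_rot": [
    [0,0,0],
    [0,0,0],
    [0,0,0],
    [0,0,0],
    [0,0,0],
    [0,0,0],
    [0,0,0],
    [0,0,0]
  ],
  "claw": [1,1,1,1,1,1,1,1]
}}

```text
t: 14.63
position: [0.5311, 0.193, 0.1094]
orientation: [-0.0, 0.247, 0.969, -0.0]
wrist_force: [-0.3, 0.3, -1.9]
width: 0.0157
gripper_force: 50.0
```

{"op": "jog_arm", "data": {
  "offset": [
    [0,0,0.0008],
    [0,0,0.0016],
    [0,0,0.0024],
    [0,0,0.0032],
    [0,0,0.004],
    [0,0,0.0048],
    [0,0,0.0056],
    [0,0,0.0064],
    [0,0,0.0072],
    [0,0,0.0072]
  ],
  "delta_rot": [
    [0,0,0],
    [0,0,0],
    [0,0,0],
    [0,0,0],
    [0,0,0],
    [0,0,0],
    [0,0,0],
    [0,0,0],
    [0,0,0],
    [0,0,0]
  ],
  "claw": [1,1,1,1,1,1,1,1,1,1]
}}

```text
t: 15.47
position: [0.5311, 0.1929, 0.1022]
orientation: [-0.0, 0.247, 0.969, -0.0]
wrist_force: [-0.3, -0.2, -1.6]
width: 0.0158
gripper_force: 50.0
```

{"op": "jog_arm", "data": {
  "offset": [
    [0,0,0.0008],
    [0,0,0.0016],
    [0,0,0.0024],
    [0,0,0.0032],
    [0,0,0.004],
    [0,0,0.0048],
    [0,0,0.0056],
    [0,0,0.0064],
    [0,0,0.007],
    [0,0,0.007]
  ],
  "delta_rot": [
    [0,0,0],
    [0,0,0],
    [0,0,0],
    [0,0,0],
    [0,0,0],
    [0,0,0],
    [0,0,0],
    [0,0,0],
    [0,0,0],
    [0,0,0]
  ],
  "claw": [1,1,1,1,1,1,1,1,1,1]
}}

```text
t: 16.3
position: [0.5311, 0.193, 0.0952]
orientation: [-0.0, 0.247, 0.969, -0.0]
wrist_force: [-0.4, 0.1, -1.4]
width: 0.0159
gripper_force: 50.0
```

{"op": "jog_arm", "data": {
  "offset": [
    [0,0,0.0005],
    [0,0,0.0009],
    [0,0,0.0013],
    [0,0,0.0016],
    [0,0,0.0019],
    [0,0,0.0019]
  ],
  "delta_rot": [
    [0,0,0],
    [0,0,0],
    [0,0,0],
    [0,0,0],
    [0,0,0],
    [0,0,0]
  ],
  "claw": [1,1,1,1,1,1]
}}

```text
t: 16.8
position: [0.5312, 0.193, 0.0939]
orientation: [0.0, 0.247, 0.969, 0.0]
wrist_force: [-3.0, -0.6, 8.0]
width: 0.0155
gripper_force: 50.0
```

The collar seated at z 0.0939, exactly the expected home height. Releasing and retreating.

{"op": "jog_arm", "data": {
  "offset": [
    [0,0,-0.0003],
    [0,0,-0.0003],
    [0,0,-0.0003],
    [0,0,-0.0003],
    [0,0,-0.0003],
    [0,0,-0.0003],
    [0,0,-0.0003],
    [0,0,-0.0003]
  ],
  "delta_rot": [
    [0,0,0],
    [0,0,0],
    [0,0,0],
    [0,0,0],
    [0,0,0],
    [0,0,0],
    [0,0,0],
    [0,0,0]
  ],
  "claw": [0.78,0.75,0.7,0.6,0.5,0.5,0.5,0.5]
}}

```text
t: 17.47
position: [0.5312, 0.193, 0.0937]
orientation: [-0.0, 0.247, 0.969, -0.0]
wrist_force: [0.4, -0.3, -0.8]
width: 0.0457
gripper_force: 0.0
```

{"op": "jog_arm", "data": {
  "offset": [
    [0,0,-0.01],
    [0,0,-0.03],
    [0,0,-0.06],
    [0,0,-0.09],
    [0,0,-0.12],
    [0,0,-0.15],
    [0,0,-0.15]
  ],
  "delta_rot": [
    [0,0,0],
    [0,0,0],
    [0,0,0],
    [0,0,0],
    [0,0,0],
    [0,0,0],
    [0,0,0]
  ],
  "claw": [0.5,0.5,0.5,0.5,0.5,0.5,0.5]
}}

```text
t: 18.05
position: [0.5335, 0.1936, 0.2502]
orientation: [0.004, 0.247, 0.969, 0.002]
wrist_force: [0.5, 0.5, 0.6]
width: 0.0458
gripper_force: 0.0
```

{"op": "jog_arm", "data": {
  "offset": [
    [0.03,-0.03,0],
    [0.06,-0.06,0],
    [0.09,-0.09,0],
    [0.09,-0.12,0],
    [0.09,-0.15,0],
    [0.09,-0.15,0],
    [0.09,-0.15,0]
  ],
  "delta_rot": [
    [0,0,0],
    [0,0,0],
    [0,0,0],
    [0,0,0],
    [0,0,0],
    [0,0,0],
    [0,0,0]
  ],
  "claw": [0.5,0.5,0.5,0.5,0.5,0.5,0.5]
}}

```text
t: 18.63
position: [0.3799, 0.1037, 0.2445]
orientation: [0.001, 0.248, 0.969, 0.0]
wrist_force: [0.0, 0.1, 0.0]
width: 0.0461
gripper_force: 0.0
```

```bash
python3 -c "
from h import *
from workcell import imaging
c=imaging.camera('scene'); x,y=200,90
cv2.imwrite('pics/end.png',cv2.resize(c['img'][y:y+210,x:x+200,::-1],(571,600),interpolation=cv2.INTER_CUBIC)); print(st()['position'],st()['wrist_force'])"
```

```text
[0.38067565 0.1043024  0.24443275] [1.00493995 0.73042432 0.07990121]
```

View pics/end.png

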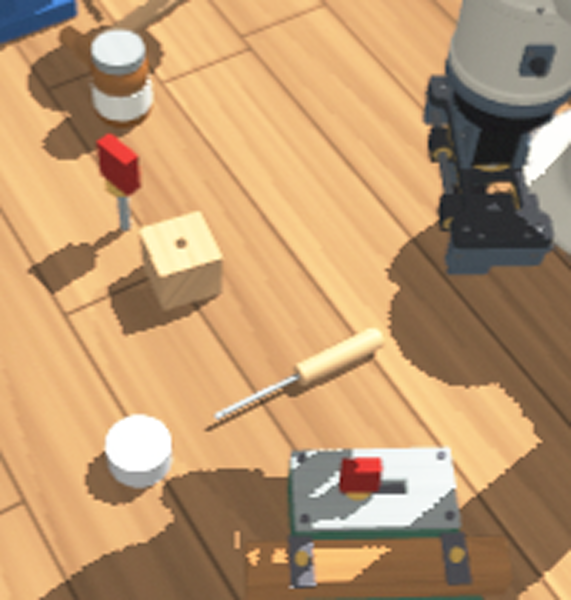

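The pin stands upright in the jig with its collar on the plate at (358,480) and the handle released. The stand is empty, and the look-alike, jar, tin and chisel are where they were.

```bash
python3 -c "
from workcell import job
print(job.close_job())"
```

```text
the job is handed in; nothing more can be done
None
```

The pin is locked fully home in the jig with its collar on the cover plate and released; the highest force I read while pressing was about 15 N, the job took about 19 s, and it has been handed in.

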